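Set the candling torch in its ring stand

TASK

Get the egg-grading bench ready for candling: turn the tool carousel (it has a red bar knob on top) until the orange-headed candling torch stands at the open front, behind the red mark, and let it come to rest there. Then lift the torch out and lower it handle-first down through the brass ring of the stand, without letting it fall in, until its head sits flat on the ring, and let go. Leave the brush and the stamp standing in their cups, and do not disturb the egg carton or the bottle.

Things in the scene. Friction and masses are not known exactly. Their poses are not given: they have to be found in the camera images.
- carousel_base: Fixed grey round base of the tool carousel, 290 mm across, 12 mm thick; origin at the centre of its underside, on the turning axis, z up. Its own -x direction is the open front (small red mark on the rim there), turned roughly to the robot
- guard (a point): Centre, on the turning axis, of the fixed steel wire guard 192 to 198 mm above the bench, axes as carousel_base: a fan of rods from 50 to 140 mm radius on five wire posts (3 mm radius, at 140 mm radius) that covers the carousel except for 55 degrees to either side of carousel_base's -x
- turntable (a point): Centre of white turntable's top, 26 mm above the bench, axes turning with it; 254 mm across. It carries four blue round cups 50 mm tall (rim 76 mm above the bench), 39 mm outside, 31 mm inside, axes 85 mm from the centre, along its own +x, +y, -x and -y. At first the cup on its -x (nearest the front) is empty, torch and brush stand in the side cups (either way round), the stamp in the rear one
- carousel (a joint): Angle by which the turntable has been turned from where it stood at the start (0), about the upright axis through carousel_base's origin, rad, growing counter-clockwise seen from above. Limits -3.1 and 3.1. Light friction (about 0.06 N m); it stays where it is left, and everything on it turns with it
- knob (a point): Middle of the red bar knob on the turning axis, 245 mm above the bench; its axes turn with the turntable. The bar is 60 mm long along the turntable's own x, 22 mm thick and 40 mm tall (225 to 265 mm above the bench), on a shaft 22 mm in diameter; it turns the turntable directly
- torch: Candling torch standing loose and upright in a cup, 145 mm tall, 0.18 to 0.31 kg: dark round handle 27 mm in diameter up to 90 mm (foot tapered to 23 mm over the lowest 6 mm), then an orange head 50 mm in diameter from 90 to 132 mm, flat underneath, then a black rubber eye-cup with pale lens. Origin at the centre of the foot's underside (at first 26 mm above the bench), z up to the lens
- stand: Fixed ring stand: dark steel base plate 150 x 110 x 12 mm; origin at the underside straight below the ring's axis, z up. A post 68 mm to its own +x carries on an arm an upright-axis brass ring: hole 33 mm, outside 50 mm, from 110 to 130 mm above the bench. Post and arm end below 130 mm. 98 mm free from the ring's underside to the base plate
- shoulder (a point): Point on the torch's axis at the flat underside of the orange head, 90 mm above its foot
- ring_top (a point): Centre of the ring's hole at its top face, 130 mm above the bench
- brush: Bystander: egg brush with a light wooden handle and pale round bristle head 34 mm across, 133 mm tall, standing in a cup; origin at its foot, z up
- stamp: Bystander: green hand stamp with a small grey head 34 x 24 mm, 108 mm tall, standing in a cup; origin at its foot, z up
- carton: Bystander: pulp carton 100 x 150 mm with six eggs, 77 mm tall, loose on the bench; origin at the centre of its underside
- bottle: Bystander: blue bottle with a white cap, 48 mm in diameter, 120 mm tall, loose on the bench; origin at the centre of its underside
Things that resemble listed ones, but are neither listed nor needed, are in the scene too. What is meant by the torch is not green, and is the smaller of those in its own colour.

How it is judged (in metres and radians):
On the way, in this order (a step that is already met when the one before it is completed fails the run):
1. the torch, still standing in its cup, has been turned to the open front (within about 20 degrees of the red mark) and the carousel is at rest (x of torch in the frame of carousel_base below -0.074 m and z of torch in the frame of carousel_base below 0.032 m and velocity of joint carousel between -0.05 and 0.05 rad/s), for 0.2 s.
2. the torch has been lifted clear of its cup (z of torch in the frame of carousel_base above 0.08 m), for 0.1 s.
At the end, for the whole second after the job is handed in: Torch upright in the ring, lens up: shoulder within 4 mm of the ring's top and 6 mm of its axis, tilt under 0.08 rad, at rest, carried by the stand. Brush and stamp in their cups (feet within 10 mm of the floor, tilt under 0.35 rad). Carton and bottle within 20 mm of their start (horizontal distance between shoulder and ring_top below 0.006 m and z of shoulder in the frame of ring_top between -0.004 and 0.004 m and angle between torch's own z axis and vertical below 0.08 rad and linear speed of torch below 0.02 m/s and contact force between torch and stand above 0.5 N and z of each of brush, stamp in the frame of knob below -0.209 m and angle between each of brush, stamp's own z axis and vertical below 0.35 rad and distance of each of carton, bottle from where it was at the start of the episode below 0.02 m); the robot touches nothing.
It fails at once if the torch is let fall into the ring (faster than 0.7 m/s there, as after a fall of more than about 25 mm) (horizontal distance between torch and ring_top below 0.02 m and height (world z) of shoulder above 0.12 m and linear speed of torch above 0.7 m/s).
It fails at once if the torch is dropped on the bench (height (world z) of torch below 0.012 m).
It fails at once if the brush or the stamp is taken out of its cup (z of any of brush, stamp in the frame of knob above -0.18 m).
It fails at once if the egg carton or the bottle is pushed away or tipped (distance of any of carton, bottle from where it was at the start of the episode above 0.02 m or angle between bottle's own z axis and vertical above 0.5 rad).
It also fails if it takes over 64 s, if anything falls off the work surface, if the arm or the gripper's body presses on something with over 40 N, if the wrist force passes 120 N, or if a joint passes its speed limit or range.

ROBOT

A 6-joint arm with a two-finger parallel gripper is mounted at the origin on the work surface. World frame = base frame: x ahead of the robot, y to its left, z up, the work surface at z = 0. Lengths are in mm, angles in degrees, forces in N, time in s.
With the tool pointing down it reaches from about 325 to 925 mm from the base axis. Payload 3.1 kg.
Tool frame: the origin (TCP) lies at the very end of the fingers, on their centre line; the grasp point (between the pads) lies grasp_offset behind it (grasp_offset is the distance from the TCP to the grasp point, in mm); z points along the fingers, x is the direction in which the jaws open and shut, and the axes are right-handed (so a half turn about z gives the same grasp; the last joint's range is limited). The gripper opens to 85 mm and grips with 20 to 120 N. Pads are 22 mm wide; open, the fingers measure 114 mm over their backs; the gripper's body (76 mm by 85 mm) begins 54 mm behind the grasp point. The pads swing forward as they close: fully open they stand 13 mm farther back than shut.
Start: joints at [60.665, 12.427, 92.441, -0, 75.132, -6.429], TCP at [243.254, 575.731, 231.3] pointing down, gripper open.
Joint ranges: [-157.48, 157.48], [-44.54, 120.13], [17.64, 146.25], [-64.5, 244.5], [7.68, 150.69], [-147.95, 147.95]. Speed limits (degrees/s): [159.86, 159.86, 180, 180, 180, 180].

INTERFACE

Orientations are given as [roll, pitch, yaw] about the fixed x, y, z axes, in that order (R = Rz(yaw) Ry(pitch) Rx(roll)).
In Python, from station import * gives the robot as it stands. Calls block until the motion is done:
- goto(position, orientation): joint-space move of the TCP to a pose.
- move_l(position, attitude=None, speed=150): straight line of the TCP; attitude=None keeps the orientation; speed is the mean speed in mm/s.
- move_j(angles): joint-space move.
- grip(opening, squeeze=None): finger opening in mm; squeeze is the grip in N (None keeps the last); returns when the fingers have stopped.
- wait(seconds).
- solve_ik(position, orientation): joint angles nearest the present ones, or None.
- get_obs(): the state.
- get_image(name): name is "side" or "top"; returns the picture (384x512x3 uint8, red, green, blue); there is no depth.
- get_calibration(name): a dict with "fx", "fy", "cx", "cy" (pixels), "D" ([k1, k2, p1, p2, k3] as OpenCV has them; the pictures are not rectified), "R" (3x3) and "t" (3): a world point X has camera coordinates R X + t. Camera axes: x right, y down, z forward; pixel columns grow to the right and rows downward; lengths in mm; the calibration is good to about 2 mm. A picture is of the moment at which its call begins. get_calibration takes no time and is no camera call.
A pose or a line that the arm cannot do raises Unreachable and nothing moves.
- sign_off(): hands the job in, once; it reports no verdict.
Trained networks look in the newest picture that a camera, given by its name, has taken for a name from the list of things; names that differ only in an ending like _2 or _b are one class to them, and where a whole thing is asked for, a point or a joint stands for the part that bears it (a point fixed in the world has none). Each returns a list of dicts, best first, with "score" (0 to 1); they miss things now and then, are a little off and sometimes report something else, mostly with a low value. They report only what shows in the picture. A call takes as long as a camera call. They do not tell look-alikes from the thing itself.
- spot_in(name, camera): "extent" ([centre column, centre row, width, height] in pixels, round what is visible of it).
- regions_of(name, camera): "region" (384x512 bool, what is visible of it) and "extent" ([centre column, centre row, width, height] in pixels, round what is visible of it).
The state is a dict: "t": time; "joint_pos": joint angles; "qvel": joint speeds; "effort": joint torques, N m; "tcp_pos": TCP position; "ee_rot": TCP orientation; "wrist_force": force on the tool from outside, world axes, zero at the start; "moment": the same for the moment, N m; "grip_width": finger opening in mm.
Only numpy, scipy, OpenCV 4.12 (cv2) and the standard library are available. Lean on these libraries where they do the work, as an engineer would, in place of code of your own. Each camera call takes 0.05 s, during which the arm holds its last target.

## Working session

There is one attempt and no reset: what is moved stays moved. The work goes in short steps, each a Python script; the robot and the scene stay as the last script left them, time stands still between calls to the robot, and variables do not carry over. Pictures are saved under pics/ and viewed, and the job is handed in when it is done.

```bash
mkdir -p pics; ls; python3 - <<'E'
from station import *
import cv2
o=get_obs();print(o)
for n in("side","top"):
    im=get_image(n);cv2.imwrite(f"pics/{n}0.png",im[:,:,::-1]);c=get_calibration(n);print(n,c)
    for k in("carousel_base","knob","torch","stand","brush","stamp","carton","bottle"):
        for d in spot_in(k,n): print(k,[round(float(v)) for v in d["extent"]],round(d["score"],2))
E
```

```text
pics
{'t': 0.0, 'joint_pos': array([ 6.06644288e+01,  1.24769154e+01,  9.25278765e+01, -9.78733536e-04,
        7.51328021e+01, -6.43000382e+00]), 'qvel': array([-0.1605603 , -0.06166415, -0.06349108,  0.01179571,  0.0624453 ,
        0.02443546]), 'effort': array([ 4.50892639e-04, -3.96841049e+01, -3.03857839e+01, -1.83051079e-04,
        9.91917739e-03,  3.53449195e-05]), 'tcp_pos': array([242.85607072, 575.00468663, 229.97206089]), 'ee_rot': array([-1.79985530e+02,  1.36834237e-01,  6.70947021e+01]), 'wrist_force': array([-0.8304957 ,  0.45832456,  1.00614532]), 'moment': array([0.02044581, 0.02013208, 0.0002468 ]), 'grip_width': 85.62884557561736}
side {'fx': 473.36282357238304, 'fy': 473.36282357238304, 'cx': 266.66330679107983, 'cy': 186.10862770011983, 'D': array([0.02710865, 0.        , 0.        , 0.        , 0.        ]), 'R': array([[ 0.71254935, -0.70137957,  0.01844259],
       [-0.42240093, -0.44981965, -0.78691787],
       [ 0.56022396,  0.55292765, -0.61678208]]), 't': array([-439.02932747,  314.96066765, 1030.82459123])}
carousel_base [314, 228, 121, 140] 0.78
knob [
[... 477 characters left out ...]
196.64141391873477, 'D': array([-0.0604086,  0.       ,  0.       ,  0.       ,  0.       ]), 'R': array([[ 0.02019084, -0.99974644, -0.00996939],
       [-0.98974673, -0.01857666, -0.1416203 ],
       [ 0.14139919,  0.0127266 , -0.98987085]]), 't': array([ -60.8885385 ,  575.84929555, 1134.18696168])}
carousel_base [314, 197, 103, 103] 0.79
knob [307, 204, 77, 76] 0.56
knob [344, 202, 20, 20] 0.2
torch [370, 290, 35, 27] 0.97
torch [395, 184, 31, 22] 0.91
torch [343, 199, 22, 16] 0.74
torch [306, 204, 75, 83] 0.23
stand [181, 194, 54, 55] 0.88
stand [307, 204, 74, 78] 0.33
brush [284, 195, 14, 12] 0.5
stamp [317, 170, 10, 7] 0.58
carton [254, 137, 35, 49] 0.61
bottle [250, 240, 15, 17] 0.44
```

```bash
python3 - <<'E'
import cv2
a=cv2.imread("pics/side0.png")[110:370,170:450];cv2.imwrite("pics/s0c.png",cv2.resize(a,None,fx=2.3,fy=2.3,interpolation=3)) 
a=cv2.imread("pics/top0.png")[100:320,140:430];cv2.imwrite("pics/t0c.png",cv2.resize(a,None,fx=2.7,fy=2.7,interpolation=3))
E
```

```text
(no output)
```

View pics/s0c.png

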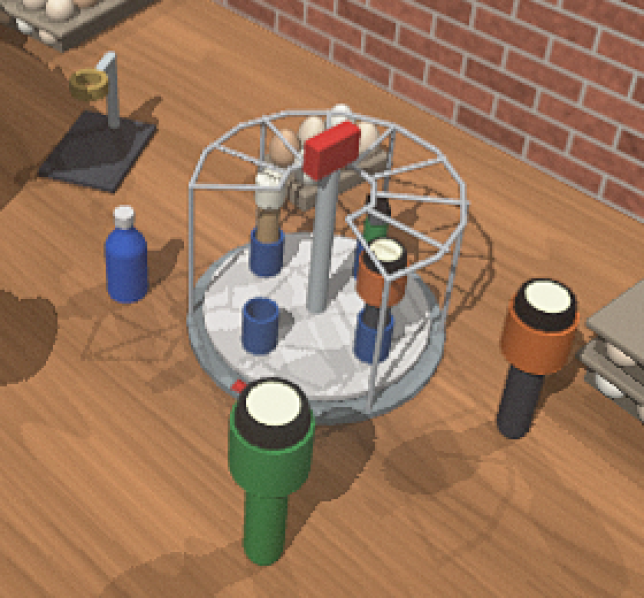

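View pics/t0c.png

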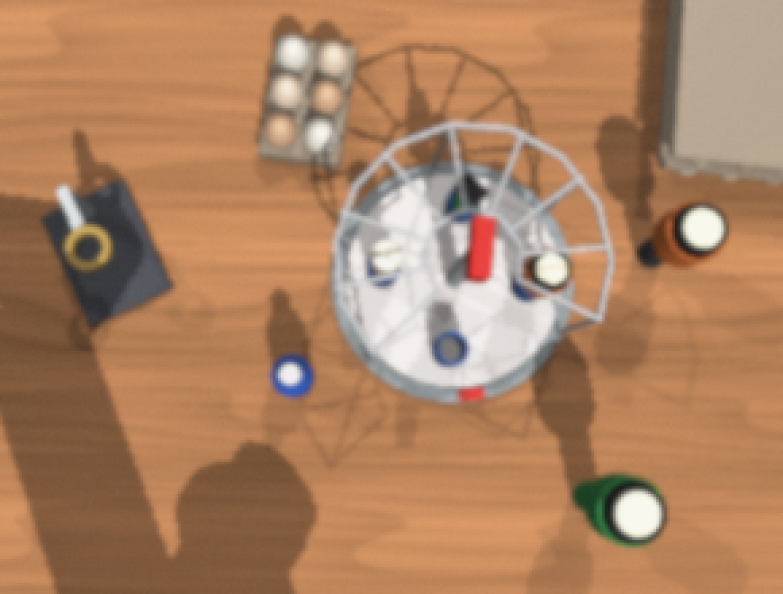

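The target torch is the small orange one in the carousel's right (−y) cup. The look-alikes are the free-standing green torch and the larger orange one. The red mark faces the robot (top view ~(314,245)), and the brass ring is at ~(172,191) in the top view. Next I'll localise from colour masks.

```bash
cat > h.py <<'E'
from station import *
import numpy as np, cv2
from scipy.optimize import least_squares
C={n:get_calibration(n) for n in("side","top")}
def proj(n,X):
    c=C[n];K=np.array([[c["fx"],0,c["cx"]],[0,c["fy"],c["cy"]],[0,0,1.]])
    return cv2.projectPoints(np.asarray(X,float).reshape(-1,1,3),cv2.Rodrigues(np.array(c["R"]))[0],np.array(c["t"],float),K,np.array(c["D"]))[0][:,0]
def ray(n,uv,z):
    c=C[n];K=np.array([[c["fx"],0,c["cx"]],[0,c["fy"],c["cy"]],[0,0,1.]])
    p=cv2.undistortPoints(np.array([[uv]],float),K,np.array(c["D"]))[0,0]
    R=np.array(c["R"]);t=np.array(c["t"]);o=-R.T@t;d=R.T@np.array([p[0],p[1],1]);return o+d*(z-o[2])/d[2]
def circ(x,y,z,r,n=48):
    a=np.linspace(0,2*np.pi,n,endpoint=False);return np.c_[x+r*np.cos(a),y+r*np.sin(a),np.full(n,z)]
def hullcen(n,X):
    h=cv2.convexHull(proj(n,X).astype(np.float32));m=cv2.moments(h);return np.array([m["m10"]/m["m00"],m["m01"]/m["m00"]])
def hsv(im): return cv2.cvtColor(im,cv2.COLOR_RGB2HSV).astype(int)
def comps(m,mn=8):
    n,l,s,c=cv2.connectedComponentsWithStats(m.astype(np.uint8));return [(s[i],c[i].round(2),l==i) for i in range(1,n) if s[i][4]>=mn]
def crop(im,x0,y0,x1,y1,f,name): cv2.imwrite("pics/"+name,cv2.resize(im[y0:y1,x0:x1,::-1],None,fx=f,fy=f,interpolation=cv2.INTER_NEAREST))
E
python3 - <<'E'
from h import *
import cv2
print(grasp_offset if 'grasp_offset' in dir() else None)
I={n:cv2.imread(f"pics/{n}0.png")[:,:,::-1] for n in C}
out=[]
for n in C:
    H=hsv(I[n]);h,s,v=H[...,0],H[...,1],H[...,2]
    red=((h<5)|(h>175))&(s>180)&(v>90)
    for q in comps(red): print(n,"red",q[0],q[1])
    brass=(h>17)&(h<30)&(s>110)&(v>80)
    for q in comps(brass,15): print(n,"brass",q[0],q[1])
    blue=(h>105)&(h<125)&(s>120)
    for q in comps(blue): print(n,"blue",q[0],q[1])
    white=(s<40)&(v>225)
    for q in comps(white,10): print(n,"white",q[0],q[1])
s=I["side"];t=I["top"]
a=cv2.resize(s[125:205,180:250],None,fx=6,fy=6,interpolation=0);b=cv2.resize(t[155:235,150:215],None,fx=6,fy=6,interpolation=0)
cv2.imwrite("pics/ringz.png",np.hstack([a,b])[:,:,::-1])
E
```

```text
18.700000000000003
side red [303 163  23  13  98] [314.41 168.67]
side brass [200 140  17  14 188] [208.27 146.55]
side blue [216 209  18  32 449] [223.86 224.55]
side blue [280 210  13   8  24] [285.33 214.67]
side blue [325 216   3   9  11] [325.55 219.64]
side blue [233 223   1  10  10] [233.  227.5]
side blue [280 227   8   3  10] [283.5 228.3]
side blue [276 240  15  11  52] [283.33 245.42]
side blue [325 245   9  22  53] [328.85 258.4 ]
side blue [337 248   4   6   9] [339. 251.]
side blue [276 257   5   6   9] [277.44 259.89]
side blue [  5 319   5   7   9] [  6.67 322.11]
side white [  31    0  129   59 2140] [99.84 27.9 ]
side white [27 43  5 14 24] [29.17 49.08]
side white [192  71   8   6  36] [195.03  73.56]
side white [183  76   6   5  19] [185.21  78.  ]
side white [192  79   6   6  17] [194.65  81.41]
side white [212  80   6   4  17] [214.24  81.29]
side white [221  83   8   6  40] [224.35  85.62]
side white [161  85   8   6  39] [164.59  87.51]
side white [181  84   9   7  42] [184.64  86.9 ]
side white [202  84   6   5  19] [204.63  85.79]
side white [193  89   5   6
[... 2799 characters left out ...]
6 146   6   7  32] [258.22 149.22]
top white [ 27 148   8   8  42] [ 30.62 151.26]
top white [163 171   5  11  13] [164.92 175.46]
top white [282 170  18  18 190] [291.11 179.08]
top white [394 178  13  13 137] [400.13 184.  ]
top white [279 186  18  14 147] [287.54 193.07]
top white [270 191   4  12  35] [271.77 196.6 ]
top white [309 190  19  45 368] [318.3 213.5]
top white [340 194   9  11  74] [344.09 199.03]
top white [292 201   8  12  57] [295.32 205.77]
top white [277 203  21  36 413] [287.96 222.06]
top white [335 212   9  19  80] [339.58 219.42]
top white [244 236   6   6  28] [246.79 238.5 ]
top white [308 236  12   6  46] [313.89 239.07]
top white [369 283  15  15 189] [376. 290.]
```

View pics/ringz.png

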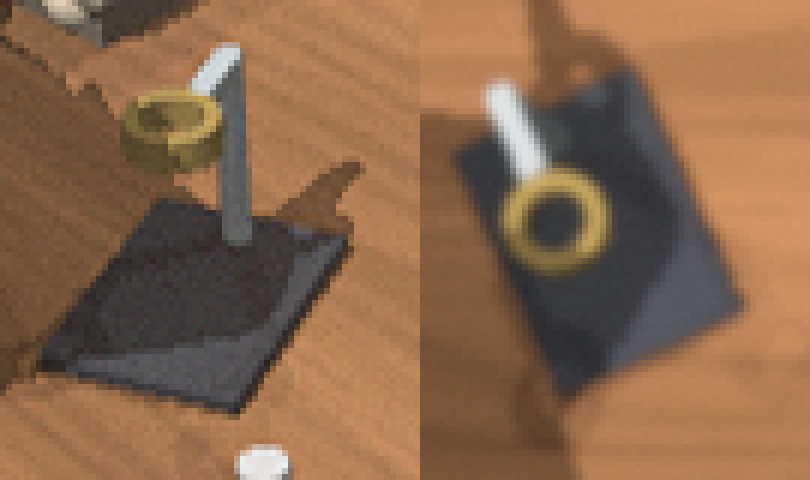

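```bash
python3 - <<'E'
from h import *
I={n:cv2.imread(f"pics/{n}0.png")[:,:,::-1] for n in C}
def hc(m):
    ys,xs=np.nonzero(m);h=cv2.convexHull(np.c_[xs,ys].astype(np.float32));
    return np.array([xs.mean(),ys.mean()])
def fit(obs,f,x0):
    r=least_squares(lambda p:np.concatenate([f(n,p)-obs[n] for n in obs]),x0);return r.x,r.fun.round(2)
# ring
obs={}
for n in C:
    H=hsv(I[n]);h,s,v=H[...,0],H[...,1],H[...,2]
    m=max(comps((h>17)&(h<32)&(s>90)&(v>60)&(np.hypot(*(np.indices(h.shape)-np.array([[[147]],[[208]]]) if n=="side" else np.indices(h.shape)-np.array([[[191]],[[172]]])))<16),15),key=lambda q:q[0][4])
    print(m[0])
    ys,xs=np.nonzero(m[2]);p=np.zeros_like(m[2],np.uint8);cv2.fillConvexPoly(p,cv2.convexHull(np.c_[xs,ys].astype(np.int32)),1)
    obs[n]=hc(p>0)
f=lambda n,p:hullcen(n,np.r_[circ(p[0],p[1],130,25),circ(p[0],p[1],110,25)])
print("ring",fit(obs,f,[600,250]),[ray(n,obs[n],122)[:2].round(1) for n in C])
# knob
obs={}
for n in C:
    H=hsv(I[n]);h,s,v=H[...,0],H[...,1],H[...,2]
    m=max(comps(((h<6)|(h>174))&(s>170)&(v>50)),key=lambda q:q[0][4]);obs[n]=hc(m[2]);print(n,m[0],obs[n])
    if n=="top": km=m[2]
def bar(p,a):
    c,s_=np.cos(a),np.sin(a);return np.array([[p[0]+c*i*30-s_*j*11,p[1]+s_*i*30+c*j*11,z] for i in(-1,1) for j in(-1,1) for z in(225,265)])
ys,xs=np.nonzero(km);a=[ray("top",(x,y),260)[:2] for x,y in zip(xs,ys)];a=np.array(a);w,V=np.linalg.eigh(np.cov(a.T));ang=np.arctan2(V[1,1],V[0,1]);print("bar ang",np.degrees(ang))
print("knob",fit(obs,lambda n,p:hullcen(n,bar(p,ang)),[700,-50]),[ray(n,obs[n],250)[:2].round(1) for n in C])
k=fit(obs,lambda n,p:hullcen(n,bar(p,ang)),[700,-50])[0]
mk=ray("top",(314.22,245.56),12);print("mark",mk,"front ang",np.degrees(np.arctan2(mk[1]-k[1],mk[0]-k[0])))
L={"side":None,"top":None}
for n,uv,z in(("top",(344.09,199.03),171),("side",(337.66,218.47),171)):print("torch lens",ray(n,uv,z))
# overlay
for n in C:
    im=I[n].copy();im=cv2.resize(im,None,fx=4,fy=4)
    def dr(X,c):
        cv2.polylines(im,[np.int32((proj(n,X)+.5)*4)],True,c,1)
    for R,z in((145,12),(127,26)):dr(circ(*k,z,R),(0,255,0))
    for i in range(4):
        aa=ang+i*np.pi/2;dr(circ(k[0]+85*np.cos(aa),k[1]+85*np.sin(aa),76,19.5),(255,0,255))
    dr(cv2.convexHull(bar(k,ang)[1::2].astype(np.float32))[:,0] if 0 else bar(k,ang)[[1,3,7,5]],(255,255,0))
    x0,y0=(240,150) if n=="side" else (240,140)
    cv2.imwrite(f"pics/ov_{n}.png",im[y0*4:y0*4+560,x0*4:x0*4+560,::-1])
E
```

```text
[200 140  17  14 195]
[163 183  19  18 193]
ring (array([576.30949579, 208.13389833]), array([ 0.  ,  0.13, -0.02, -0.06])) [array([574.7, 206. ]), array([575.9, 207.8])]
side [302 163  24  25 215] [312.70697674 171.96744186]
top [314 181   9  22 145] [317.48965517 191.79310345]
bar ang 174.4617851840349
knob (array([579.38092901, -50.        ]), array([-40.77, -26.14, -58.19,  -7.41])) [array([ 565.1, -195.7]), array([ 562.4, -200.4])]
mark [ 427.98280641 -223.90800638   12.        ] front ang -131.0416706475372
torch lens [ 555.98315794 -286.00059615  171.        ]
torch lens [ 557.15136816 -286.06211707  171.        ]
```

View pics/ov_top.png

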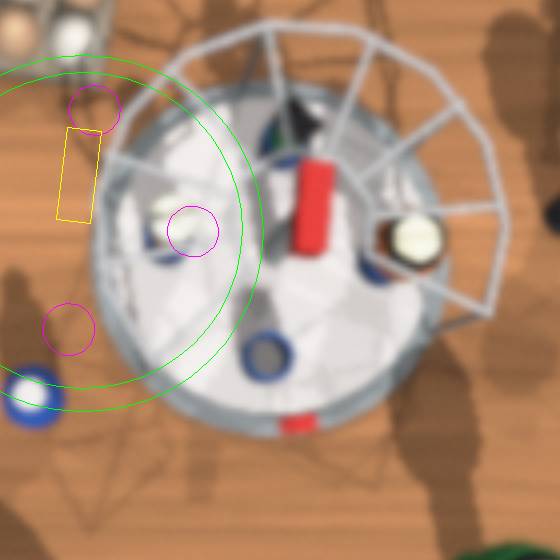

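View pics/ov_side.png

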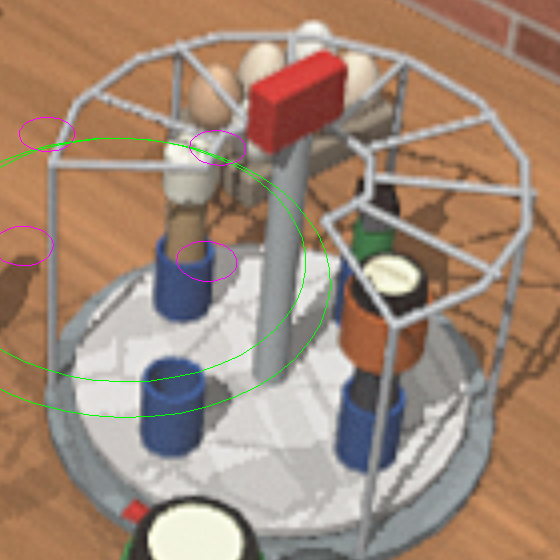

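```bash
cat >> h.py <<'E'
def bar(p,a):
    c,s_=np.cos(a),np.sin(a);return np.array([[p[0]+c*i*30-s_*j*11,p[1]+s_*i*30+c*j*11,z] for i in(-1,1) for j in(-1,1) for z in(225,265)])
def hm(n,X):
    h=cv2.convexHull(proj(n,X).astype(np.float32));m=cv2.moments(h);A=m["m00"]
    return np.array([m["m10"]/A,m["m01"]/A,*[10*m[k]/A/A for k in("mu20","mu11","mu02")]])
def maskm(m):
    ys,xs=np.nonzero(m);h=cv2.moments(m.astype(np.uint8),True);A=h["m00"]
    return np.array([h["m10"]/A,h["m01"]/A,*[10*h[k]/A/A for k in("mu20","mu11","mu02")]])
def redmask(im,n):
    H=hsv(im);h,s,v=H[...,0],H[...,1],H[...,2]
    return max(comps(((h<6)|(h>174))&(s>170)&(v>50)),key=lambda q:q[0][4])[2]
def fitknob(I,x0=(565,-197,0)):
    ob={n:maskm(redmask(I[n],n)) for n in I}
    r=least_squares(lambda p:np.concatenate([hm(n,bar(p,p[2]))-ob[n] for n in I]),x0,diff_step=2e-3,x_scale=[10,10,.1])
    return r
E
python3 - <<'E'
from h import *
I={n:cv2.imread(f"pics/{n}0.png")[:,:,::-1] for n in C}
r=min((fitknob(I,(565,-197,a)) for a in (-.3,-.15,.05,.2)),key=lambda r:r.cost)
print(r.x,np.degrees(r.x[2]),r.fun.round(2));k=r.x[:2];ang=r.x[2]
mk=ray("top",(314.22,245.56),12);print("front ang",np.degrees(np.arctan2(mk[1]-k[1],mk[0]-k[0])))
for n in C:
    im=cv2.resize(I[n],None,fx=4,fy=4)
    def dr(X,c): cv2.polylines(im,[np.int32((proj(n,X)+.5)*4)],True,c,1)
    for R,z in((145,12),(127,26)):dr(circ(*k,z,R),(0,255,0))
    for i in range(4):
        aa=ang+i*np.pi/2;dr(circ(k[0]+85*np.cos(aa),k[1]+85*np.sin(aa),76,19.5),(255,0,255))
    dr(bar(k,ang)[[1,3,7,5]],(255,255,0))
    x0,y0=(240,150) if n=="side" else (240,140)
    cv2.imwrite(f"pics/ov1_{n}.png",im[y0*4:y0*4+560,x0*4:x0*4+560,::-1])
q=get_obs()["joint_pos"]
for yaw in (90,-90,0,180): print(yaw,solve_ik([k[0],k[1],300],[180,0,yaw]))
E
```

```text
[ 5.64845071e+02 -1.97546464e+02 -1.81081391e-01] -10.375199452476132 [ 0.26  2.11 -1.23  0.84 -0.71 -1.25 -0.78  0.12 -0.12 -0.63]
front ang -169.09756811553748
90 [ -25.99438919    6.48702836   91.83678924    0.           81.6761824
 -115.99438919]
-90 [-2.59943892e+01  6.48702836e+00  9.18367892e+01 -2.54444375e-14
  8.16761824e+01  6.40056108e+01]
0 [-2.59943892e+01  6.48702836e+00  9.18367892e+01 -2.54444375e-14
  8.16761824e+01 -2.59943892e+01]
180 None
```

View pics/ov1_top.png

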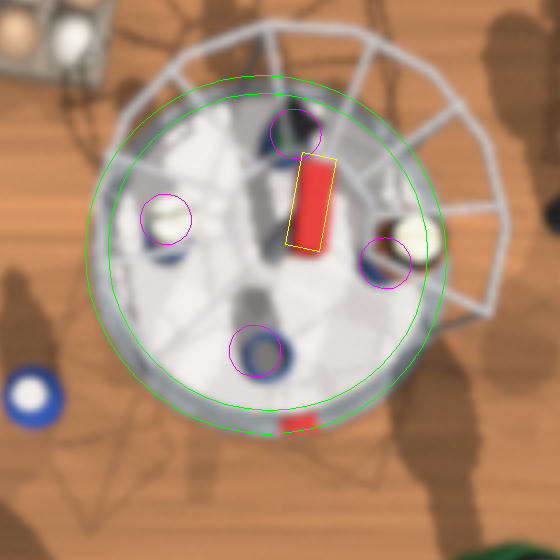

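View pics/ov1_side.png

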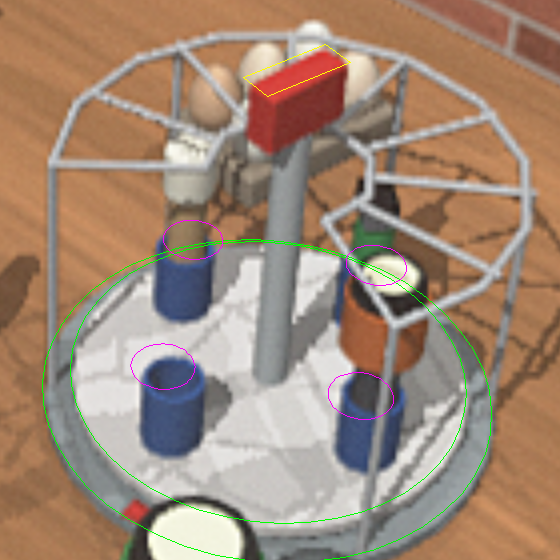

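```bash
cat >> h.py <<'E'
def redmask(im,n):
    f=im.astype(float);m=(f[...,0]>2.2*np.maximum(f[...,1],f[...,2]))&(f[...,0]>55)
    near=proj(n,[[565,-197,245]])[0];yy,xx=np.indices(m.shape);m&=np.hypot(xx-near[0],yy-near[1])<25
    q=max(comps(m),key=lambda q:q[0][4])[2]
    return q
E
python3 - <<'E'
from h import *
I={n:cv2.imread(f"pics/{n}0.png")[:,:,::-1] for n in C}
for n in I: print(n,redmask(I[n],n).sum())
r=min((fitknob(I,(565,-197,a)) for a in (-.3,-.15,.05,.2)),key=lambda r:r.cost)
print(r.x,np.degrees(r.x[2]),r.fun.round(2));k=r.x[:2];ang=r.x[2]
for n in I:
    q=fitknob({n:I[n]},tuple(r.x));print(n,q.x,q.fun.round(2))
mk=ray("top",(314.22,245.56),12);print("front ang",np.degrees(np.arctan2(mk[1]-k[1],mk[0]-k[0])))
for n in C:
    im=cv2.resize(I[n],None,fx=4,fy=4)
    def dr(X,c): cv2.polylines(im,[np.int32((proj(n,X)+.5)*4)],True,c,1)
    for R,z in((145,12),(127,26)):dr(circ(*k,z,R),(0,255,0))
    for i in range(4):
        aa=ang+i*np.pi/2;dr(circ(k[0]+85*np.cos(aa),k[1]+85*np.sin(aa),76,19.5),(255,0,255))
    dr(bar(k,ang)[[1,3,7,5]],(255,255,0))
    x0,y0=(240,150) if n=="side" else (240,140)
    I[n]=im[y0*4:y0*4+560,x0*4:x0*4+560,::-1]
cv2.imwrite("pics/ov2.png",cv2.resize(np.hstack([I["top"],I["side"]]),None,fx=.71,fy=.71))
E
```

```text
side 409
top 178
[ 5.63552400e+02 -2.00760274e+02 -1.32849500e-01] -7.6117156521879235 [-0.04  0.2  -0.03  0.08 -0.06 -0.06 -0.13  0.06 -0.01 -0.39]
side [ 5.64265458e+02 -2.00310237e+02 -8.51231401e-02] [ 0.    0.   -0.06  0.06 -0.02]
top [ 5.63219843e+02 -2.00917692e+02 -1.31879792e-01] [-0.   -0.    0.06 -0.01 -0.39]
front ang -170.3105134933295
```

View pics/ov2.png

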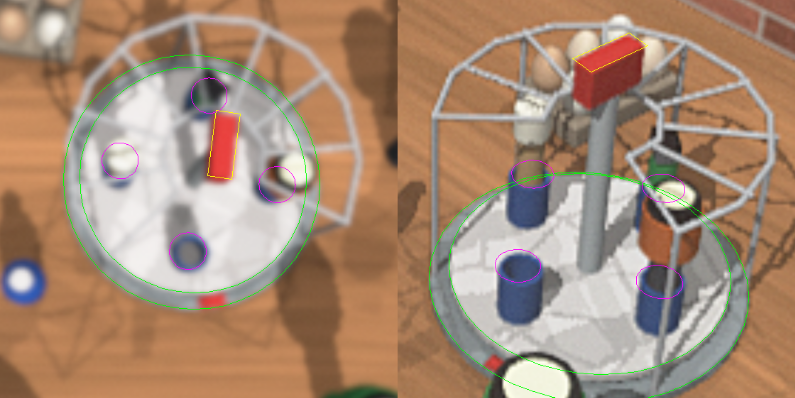

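```bash
cat >> h.py <<'E'
def st(s=""):
    o=get_obs();print(s,round(o["t"],2),o["tcp_pos"].round(1),o["ee_rot"].round(1),"F",o["wrist_force"].round(1),"M",o["moment"].round(2),"w",round(o["grip_width"],1));return o
E
python3 - <<'E'
from h import *
K=[563.7,-200.6]
grip(60)
goto([*K,320],[180,0,85]);st()
move_l([*K,224],speed=150);st()
grip(0,40);st("gr")
for n in C: cv2.imwrite(f"pics/{n}1.png",get_image(n)[:,:,::-1])
a=cv2.imread("pics/side1.png")[130:290,230:430];b=cv2.imread("pics/top1.png")[130:290,230:430]
cv2.imwrite("pics/g1.png",cv2.resize(np.hstack([a,b]),None,fx=2,fy=2))
E
```

```text
4.24 [ 563.9 -199.8  319.9] [-180.    -0.    85.1] F [-0.6  0.6  0. ] M [0.   0.03 0.  ] w 59.8
 5.03 [ 564.4 -200.8  225. ] [179.9   0.   85. ] F [-0.   0.3  1.2] M [ 0.   -0.05 -0.  ] w 59.9
gr 5.46 [ 564.5 -200.3  225.5] [179.9  -0.   85. ] F [-0.4  3.3  3.8] M [ 0.44  0.02 -0.05] w 21.7
```

View pics/g1.png

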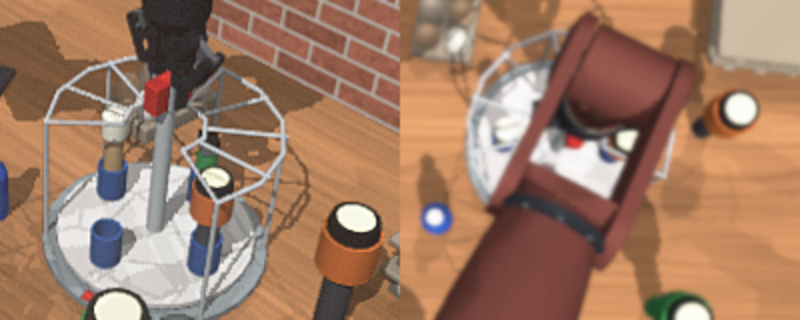

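The jaws have the knob (width 21.7, nearly the 22 mm bar). In the side view the red bar sits between the fingers at about (309,177). Now I'll turn it −75°.

```bash
python3 - <<'E'
from h import *
K=get_obs()["tcp_pos"]
K=[564.2,-200.5,224.5]
for y in (70,50,30,17,10):
    q=solve_ik(K,[180,0,y]); move_j(q); 
    if y in(70,30,10): st(y)
wait(.3);st("rest")
for n in C: cv2.imwrite(f"pics/{n}2.png",get_image(n)[:,:,::-1])
a=cv2.imread("pics/side2.png")[130:290,230:430];b=cv2.imread("pics/top2.png")[130:290,230:430]
cv2.imwrite("pics/g2.png",cv2.resize(np.hstack([a,b]),None,fx=2,fy=2))
E
```

```text
70 5.92 [ 564.4 -200.3  225.5] [180.   -0.   70.2] F [-0.8  1.7  5.6] M [ 0.41  0.07 -0.1 ] w 21.5
30 6.77 [ 564.4 -200.4  225.5] [180.   -0.   30.2] F [-2.   2.5  5.5] M [ 0.27  0.18 -0.06] w 21.6
10 7.35 [ 564.3 -200.4  225.5] [180.   -0.   10.2] F [-2.3  3.1  6.2] M [ 0.27  0.2  -0.06] w 21.7
rest 7.65 [ 564.3 -200.4  225.5] [180.   -0.   10.2] F [-1.5  2.5  5.8] M [ 0.25  0.18 -0.08] w 21.7
```

View pics/g2.png

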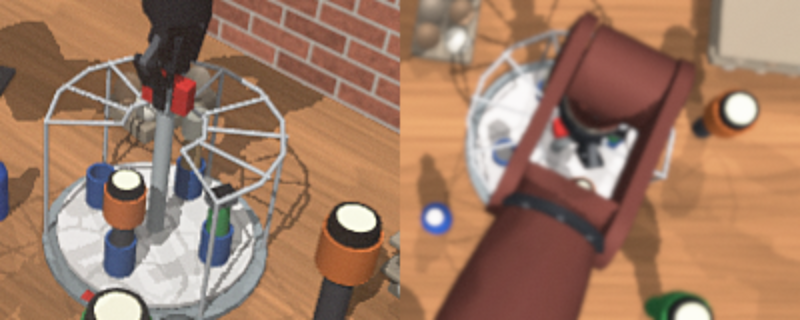

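```bash
python3 - <<'E'
from h import *
grip(60);move_l([564.2,-200.5,330],speed=200);goto([420,100,330],[180,0,10]);st()
for n in C: cv2.imwrite(f"pics/{n}3.png",get_image(n)[:,:,::-1])
I={n:cv2.imread(f"pics/{n}3.png")[:,:,::-1] for n in C}
r=min((fitknob(I,(564,-200,a)) for a in (-1.6,-1.4,-1.2,1.6)),key=lambda r:r.cost);print(r.x,np.degrees(r.x[2]),r.fun.round(2))
for n in C:
    p=proj(n,[[480,-215,171]])[0]
    H=hsv(I[n]);m=(H[...,1]<60)&(H[...,2]>200)
    for q in comps(m,10):
        if np.hypot(*(q[1]-p))<15: print(n,"lens",q[0],q[1],ray(n,q[1],171).round(1))
    m=(H[...,0]>4)&(H[...,0]<16)&(H[...,1]>170)
    for q in comps(m,20):
        if np.hypot(*(q[1]-p))<25: print(n,"orange",q[0],q[1],ray(n,q[1],137).round(1))
a=cv2.imread("pics/side3.png")[130:290,230:430];b=cv2.imread("pics/top3.png")[130:290,230:430]
cv2.imwrite("pics/g3.png",cv2.resize(np.hstack([a,b]),None,fx=2,fy=2))
E
```

```text
10.13 [420.5  99.4 329.8] [180.   0.  10.] F [ 0.2 -0.3  0.1] M [-0.02  0.01 -0.04] w 60.2
[ 562.88911977 -200.97862845   -1.36908558] -78.4428257926043 [-0.04  0.34 -0.04 -0.04  0.   -0.13 -0.18 -0.35  0.03  0.05]
side lens [296 211  10   2  16] [301.   211.62] [ 513.8 -212.7  171. ]
side lens [286 215  14  10  99] [292.76 219.35] [ 480.4 -217.8  171. ]
side lens [299 215   7   9  30] [302.73 218.  ] [ 500.3 -230.3  171. ]
top lens [315 221  11  11  97] [320.02 226.09] [ 479.3 -218.6  171. ]
```

View pics/g3.png

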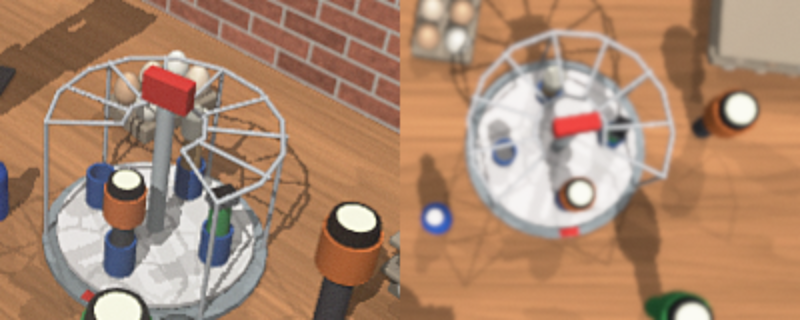

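```bash
python3 - <<'E'
from h import *
T=[479.8,-218.2]
grip(80)
goto([*T,290],[180,0,-78]);st()
move_l([*T,200],speed=200);move_l([*T,122],speed=80);st("down")
grip(0,60);st("gr")
for n in C: cv2.imwrite(f"pics/{n}4.png",get_image(n)[:,:,::-1])
a=cv2.imread("pics/side4.png")[130:290,230:430];b=cv2.imread("pics/top4.png")[130:290,230:430]
cv2.imwrite("pics/g4.png",cv2.resize(np.hstack([a,b]),None,fx=2,fy=2))
E
```

```text
11.8 [ 480.  -217.4  290.1] [-180.     0.   -77.9] F [ 0.4 -0.4  0.6] M [-0.01  0.03  0.01] w 79.9
down 13.53 [ 480.4 -218.5  122.7] [-1.799e+02 -1.000e-01 -7.800e+01] F [ 0.3 -0.1  0.3] M [-0.    0.02  0.03] w 80.4
gr 13.92 [ 480.5 -218.5  123. ] [-1.799e+02 -1.000e-01 -7.800e+01] F [-0.5  0.9  4.8] M [0.1  0.07 0.05] w 48.4
```

View pics/g4.png

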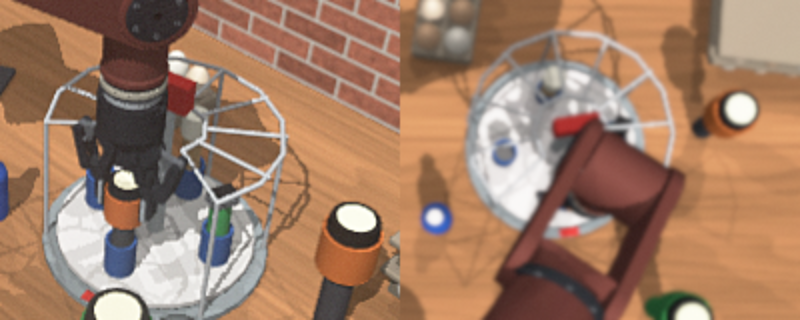

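```bash
python3 - <<'E'
from h import *
move_l([480,-218.2,150],speed=80);st("lift1")
move_l([480,-218.2,340],speed=150);st("lift")
goto([575.8,207.9,340],[180,0,-78]);move_l([575.8,207.9,255],speed=150);wait(.3);st("above ring")
for n in C: cv2.imwrite(f"pics/{n}5.png",get_image(n)[:,:,::-1])
a=cv2.imread("pics/side5.png")[50:210,130:330];b=cv2.imread("pics/top5.png")[130:290,100:300]
cv2.imwrite("pics/g5.png",cv2.resize(np.hstack([a,b]),None,fx=2,fy=2))
crop(get_image("side"),160,40,260,200,4,"g5s.png")
E
```

```text
lift1 14.52 [ 480.1 -218.4  150.4] [-180.   -0.  -78.] F [-1.3 -0.7 -2.1] M [0.03 0.01 0.  ] w 48.7
lift 15.93 [ 479.4 -217.9  338.5] [ 1.799e+02  1.000e-01 -7.800e+01] F [-0.8  0.2 -2.3] M [-0.02 -0.01 -0.01] w 48.4
above ring 18.56 [576.4 208.1 256.3] [-179.9    0.   -78. ] F [-0.2  1.2 -2.3] M [-0.03 -0.04  0.03] w 48.2
```

View pics/g5.png

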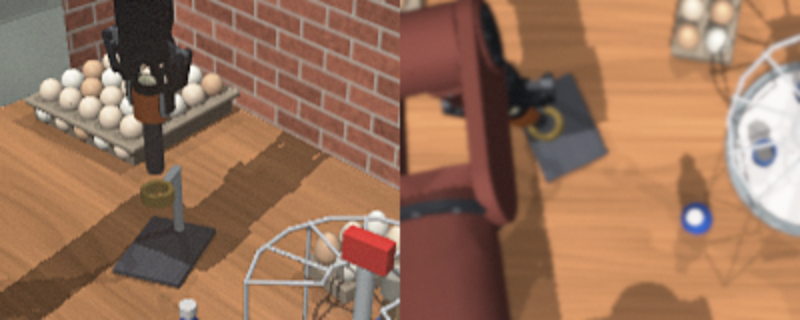

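View pics/g5s.png

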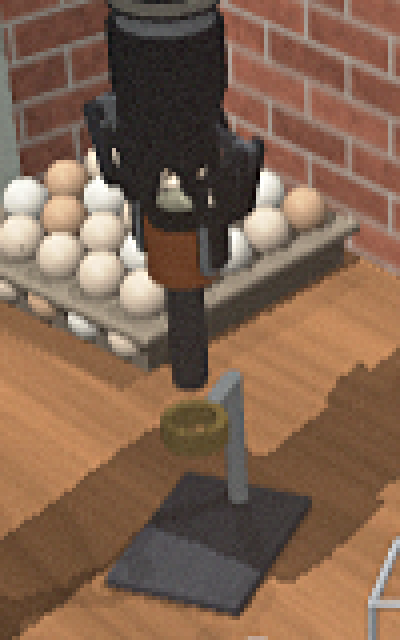

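```bash
python3 - <<'E'
from h import *
im=cv2.imread("pics/side5.png")[:,:,::-1].astype(float)
g=im.sum(2)
X0=[576.4,208.1]
print("px/mm",[ (proj("side",[[X0[0]+d[0],X0[1]+d[1],200]])-proj("side",[[*X0,200]]))[0].round(3) for d in((1,0),(0,1))])
for r in range(112,140,2):
    row=g[r,190:225]; print(r,row[5:24].astype(int))
for z in (165,185,205,225): print(z,proj("side",[[*X0,z]])[0].round(2))
I={n:cv2.imread(f"pics/{n}5.png")[:,:,::-1] for n in C}
# ring current in side
f=im;m=(f[...,0]>f[...,2]*1.7)&(f[...,1]>f[...,2]*1.45)&(f[...,0]<f[...,1]*1.35)
for q in comps(m,20):
    if abs(q[1][0]-208)<10 and abs(q[1][1]-147)<10:print("ring",q[0],q[1])
print(hullcen("side",np.r_[circ(576.3,208.1,130,25),circ(576.3,208.1,110,25)]))
E
```

```text
px/mm [array([ 0.276, -0.122]), array([-0.223, -0.133])]
112 [688 659 639 619 576 532 249 138 141 153 153 154 154 156 137  91 361 356
 455]
114 [615 609 571 531 502 451 246 134 122 137 150 148 142 145 149  80 357 437
 438]
116 [525 490 481 429 391 339 228 148 145 133 152 137 156 154 140 131 312 368
 303]
118 [361 373 338 274 239 351 317 136 146 142 156 156 150 126 139 132 166 194
 161]
120 [405 395 394 443 445 444 467 175 131 156 151 138 146 133 159 139 149 193
 187]
122 [441 445 463 448 438 399 382 162 122 155 142 145 157 144 140 144 162 192
 192]
124 [446 473 385 307 249 210 197 141 148 155 145 143 154 145 143 136 148 206
 223]
126 [289 275 195 178 186 180 188 157 133 151 154 162 155 141 148 141 136 321
 410]
128 [224 249 179 174 173 195 176 168 137 155 132 140 151 139 152 132 117 364
 387]
130 [292 299 186 191 183 172 167 183 156 127 156 173 157 139 152 138 120 347
 356]
132 [298 292 228 268 295 375 388 329 163 139 148 134 136 137 150 140 115 296
 378]
134 [348 335 363 360 339 340 355 388 207 136 155 160 138 138 148 130 142 323
 377]
136 [365 354 356 352 356 332 337 343 320 207 141 118 120 118 143 175 317 387
 393]
138 [339 337 348 353 357 357 368 351 374 371 384 385 401 389 401 409 399 385
 408]
165 [207.33 133.45]
185 [206.91 127.46]
205 [206.49 121.36]
225 [206.05 115.15]
ring [200 139  17  16 214] [208.05 146.67]
[208.19044376 146.59753592]
```

```bash
python3 - <<'E'
from h import *
P=[575.6,208.1]
move_l([*P,232],speed=80);wait(.1);o=st("pre")
F0=o["wrist_force"]
z=232
while z>138.5:
    z-=4 if z>160 or z<150 else 4
    move_l([*P,z],speed=40)
    o=get_obs();d=o["wrist_force"]-F0
    print(z,o["tcp_pos"].round(1),d.round(1),o["moment"].round(2),round(o["t"],1))
    if np.linalg.norm(d)>8: print("STOP");break
for n in C: cv2.imwrite(f"pics/{n}6.png",get_image(n)[:,:,::-1])
crop(get_image("side"),160,70,260,200,4,"g6s.png")
E
```

```text
pre 19.25 [575.7 208.1 231.9] [180.  -0. -78.] F [ 0.4 -0.1 -1.4] M [0.02 0.01 0.08] w 48.7
228 [575.5 208.1 227.9] [0.3 0.3 0.2] [ 0.03 -0.   -0.01] 19.5
224 [575.3 208.  223.5] [-0.5 -0.  -0.6] [-0.03 -0.01 -0.01] 19.8
220 [575.3 208.  219.5] [-0.3 -0.1  0.5] [ 0.01  0.06 -0.04] 20.0
216 [575.3 208.  215.5] [-0.5 -0.3 -0.6] [ 0.   -0.02  0.01] 20.2
212 [575.3 208.  211.5] [-0.9 -0.1 -0.3] [-0.04 -0.02  0.03] 20.5
208 [575.3 208.  207.5] [-1.1  1.1  0.6] [-0.    0.01 -0.04] 20.8
204 [575.3 208.  203.5] [-0.4 -0.5 -1. ] [ 0.   -0.03  0.03] 21.0
200 [575.3 208.  199.5] [ 0.4  0.8 -0.6] [0.07 0.   0.02] 21.2
196 [575.3 208.  195.5] [-0.2 -0.7  0. ] [ 0.02  0.   -0.  ] 21.5
192 [575.3 208.  191.5] [-1.2  0.  -0.7] [-0.05  0.02  0.02] 21.8
188 [575.3 208.  187.5] [-0.6 -0.5 -0.4] [ 0.02  0.   -0.01] 22.0
184 [575.3 208.  183.5] [-0.1  0.3 -1.2] [-0.02 -0.03  0.02] 22.2
180 [575.3 208.  179.5] [-1.6 -0.3 -0.4] [-0.01 -0.03 -0.05] 22.5
176 [575.3 208.  175.5] [-0.2  0.4 -1.3] [-0.01 -0.04  0.01] 22.8
172 [575.3 208.  171.5] [ 0.2 -0.2 -0.4] [ 0.05 -0.02  0.03] 23.0
168 [575.3 208.  167.5] [-0.5  0.5 -1. ] [-0.01 -0.    0.06] 23.2
164 [575.3 208.  163.5] [-0.6  0.5  0. ] [ 0.02 -0.02  0.03] 23.5
160 [575.3 208.  159.5] [ 0.1 -0.8  0.2] [-0.05  0.04 -0.03] 23.8
156 [575.2 208.  155.5] [-0.5  0.1  0.3] [-0.04 -0.01  0.03] 24.0
152 [575.3 208.  151.5] [ 0.1  0.  -1.5] [-0.02  0.03  0.03] 24.2
148 [575.2 208.  147.5] [-0.9  0.1 -1. ] [-0.01 -0.01 -0.03] 24.5
144 [575.3 208.  143.5] [ 0.2  0.4 -1.1] [0.02 0.04 0.03] 24.8
140 [575.2 208.  139.5] [ 0.2 -0.  -0. ] [-0.02  0.04 -0.03] 25.0
136 [576.6 208.4 137.1] [0.5 0.9 3.7] [-0.01  0.   -0.02] 25.2
```

View pics/g6s.png

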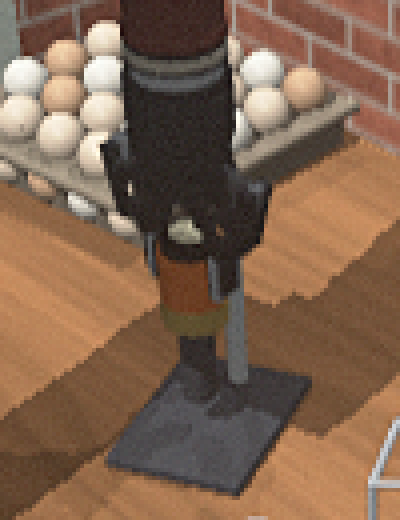

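```bash
python3 - <<'E'
from h import *
wait(.2);st()
move_l([575.6,208.1,135],speed=20);wait(.2);st("press")
grip(64);wait(.2);st("open")
grip(80)
move_l([575.6,208.1,200],speed=80);move_l([575.6,208.1,300],speed=150);goto([400,330,320],[180,0,-78]);st()
for n in C: cv2.imwrite(f"pics/{n}7.png",get_image(n)[:,:,::-1])
a=cv2.imread("pics/side7.png")[100:260,170:370];b=cv2.imread("pics/top7.png")[100:260,150:350]
cv2.imwrite("pics/g7.png",cv2.resize(np.hstack([a,b]),None,fx=2,fy=2))
a=cv2.imread("pics/side7.png")[110:210,170:250];b=cv2.imread("pics/top7.png")[150:250,140:220]
cv2.imwrite("pics/g7z.png",cv2.resize(np.hstack([a,b]),None,fx=5,fy=5,interpolation=0))
I={n:cv2.imread(f"pics/{n}7.png")[:,:,::-1] for n in C}
for n in C:
    p=proj(n,[[576,208,185]])[0]
    H=hsv(I[n]);m=(H[...,1]<60)&(H[...,2]>190)
    for q in comps(m,10):
        if np.hypot(*(q[1]-p))<12: print(n,"lens",q[0],q[1],ray(n,q[1],185).round(1))
    for k in("torch","bottle","carton"):
        print(n,k,[(np.array(d["extent"]).round(1).tolist(),round(d["score"],2)) for d in spot_in(k,n)[:4]])
E
```

```text
25.6 [576.6 208.4 137.1] [-179.9    0.   -78. ] F [0.  0.4 6.3] M [-0.03 -0.11  0.03] w 48.5
press 26.05 [576.6 208.4 137.1] [-179.9   -0.   -78. ] F [-1.   0.4  8.3] M [-0.1   0.19 -0.03] w 48.6
open 26.55 [575.2 208.  134.4] [179.9  -0.  -78. ] F [ 0.  -0.2 -0.5] M [ 0.01 -0.03 -0.08] w 64.3
 29.51 [400.6 329.6 319.5] [ 1.8e+02 -1.0e-01 -7.8e+01] F [ 1.1  0.7 -0.5] M [-0.   -0.   -0.02] w 79.9
side lens [207 125   6   6  21] [209.43 127.57] [581.3 202.8 185. ]
side torch [([286.6, 315.6, 37.7, 81.9], 0.75), ([404.9, 266.0, 35.4, 64.6], 0.73), ([207.7, 147.7, 16.7, 42.6], 0.57)]
side bottle [([225.6, 221.8, 13.9, 40.2], 0.58)]
side carton [([312.1, 181.3, 53.4, 43.7], 0.77)]
top lens [163 183  10  10  79] [167.58 187.7 ] [576.6 205.8 185. ]
top torch [([371.0, 290.2, 38.3, 23.5], 0.88), ([305.6, 202.8, 80.8, 82.3], 0.63), ([392.8, 182.9, 34.6, 24.5], 0.56), ([170.8, 188.9, 23.1, 18.4], 0.55)]
top bottle [([248.7, 238.4, 18.8, 20.9], 0.51), ([170.2, 189.5, 20.3, 20.2], 0.38)]
top carton [([254.7, 137.7, 33.9, 52.4], 0.89)]
```

View pics/g7.png

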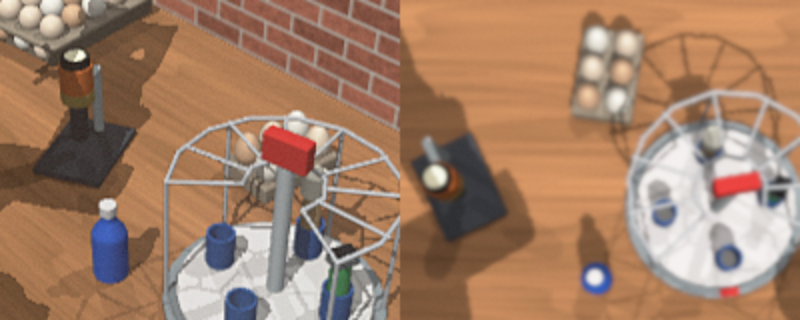

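View pics/g7z.png

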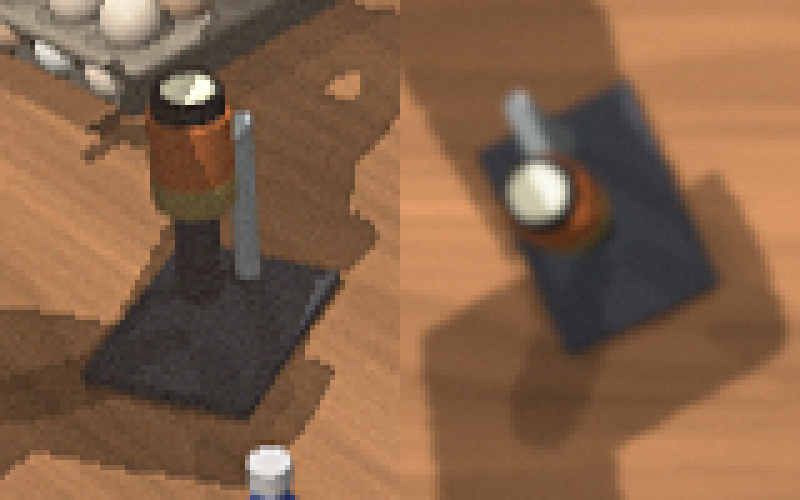

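The orange head sits flat on the ring (side view ~(208,147)). The bottle and carton have not moved, and the brush and stamp are still in their cups. Handing in.

```bash
python3 - <<'E'
from h import *
wait(.3);st();sign_off()
E
```

```text
30.21 [400. 330. 320.] [-180.    0.  -78.] F [-0.5 -0.3  0.2] M [-0.    0.    0.03] w 80.0
the job is handed in; nothing more can be done
```

The torch is in the brass ring of the stand and the job was handed in at 30.2 s of the 64 s allowed. No verdict is reported.

**What I did:**
- I gripped the red knob and turned the carousel about −75°. That left the torch about 2° from the red mark, and I let it come to rest there.
- I gripped the torch by its head and lifted it out. I lowered it through the ring in 4 mm steps; nothing snagged, and it made contact only when the head reached the ring.
- I pressed lightly (about 8 N), let go and moved the arm away.

**Last checks:**
- **Torch:** in both pictures the head sits flat on the ring. The top view puts the lens about 2 mm from the ring axis, so it is nearly upright.
- **Disagreement:** the side view put the lens about 7 mm off the axis. That reading is unreliable because part of the lens was in shadow, so I relied on the top view and the flat seat.
- **Bottle and carton:** the detectors found both within 1–2 pixels of where they started, which is within their noise.
- **Brush and stamp:** judged by eye only, they look upright in their cups. I did not measure their height or tilt.

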